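# Pump a ratchet clamp onto a glued power adapter and keep it pressed

## Robot

A 6-joint arm with a two-finger parallel gripper is mounted at the origin on a cart in front of the work surface, level with it; the furniture and walls round the work are solid. World frame = base frame: x ahead of the robot, y to its left, z up, the work surface at z = 0. Lengths are in mm, angles in degrees, forces in N, time in s.
With the tool pointing down it reaches from about 300 to 775 mm from the base axis. Payload 14.6 kg.
Tool frame: the origin (TCP) lies between the finger pads; the fingertips stand 14 mm ahead of it and the grasp point (between the pads) lies 5 mm behind it; z points along the fingers, x is the direction in which the jaws open and shut, and the axes are right-handed (so a half turn about z gives the same grasp; the last joint's range is limited). The gripper opens to 85 mm and grips with 20 to 120 N. Pads are 22 mm wide; open, the fingers measure 114 mm over their backs; the gripper's body (76 mm by 85 mm) begins 54 mm behind the grasp point. The pads swing forward as they close: fully open they stand 13 mm farther back than shut.
Start: joints at [66.486, 17.183, 87.147, -0, 75.671, -3.816], TCP at [185.384, 517.805, 245.281] pointing down, gripper open.
Joint ranges: [-173.82, 173.82], [-45.26, 126.66], [13.44, 144.39], [-59.66, 239.66], [0, 175.72], [-146.38, 146.38]. Speed limits (degrees/s): [127.2, 127.2, 147.25, 180, 180, 180].

## Interface

Orientations are given as a 3x3 rotation matrix whose columns are the frame's x, y, z axes.
In Python, from workcell import manip gives the robot as it stands. The module is installed in compiled form; this text tells all that it offers. Calls block until the motion is done:
- manip.move_to(position, orientation): joint-space move of the TCP to a pose.
- manip.move_l(position, speed=150, frame=None, max_force=None): straight line of the TCP; frame=None keeps the orientation; speed is the mean speed in mm/s. With max_force (N) it stops when the force on the tool has changed by that much, and returns True; else False.
- manip.goto_joints(angles): joint-space move.
- manip.grip(opening, grip_force=None): finger opening in mm; grip_force is the grip in N (None keeps the last); returns when the fingers have stopped.
- manip.pause(seconds).
- manip.inverse_kinematics(position, orientation): joint angles nearest the present ones, or None.
- manip.sense(): the state.
- manip.camera(name): name is "scene" or "top" or "wrist"; returns a dict with "color" (384x512x3 uint8, blue, green, red), "K" (3x3 intrinsics, pixels), "origin" and "rotation" of the camera in the world. Camera axes: x right, y down, z forward; pixel columns grow to the right and rows downward; lengths in mm; the calibration is good to about 2 mm. A picture is of the moment at which its call begins. There is no depth.
A pose or a line that the arm cannot do raises manip.MotionError and nothing moves.
- manip.finish_job(): hands the job in, once; it reports no verdict.
The state is a dict: "clock": time; "joint_pos": joint angles; "joint_vel": joint speeds; "joint_efforts": joint torques, N m; "position": TCP position; "orientation": TCP orientation; "ft_force": force on the tool from outside, world axes, zero at the start; "torque": the same for the moment, N m; "gripper_width": finger opening in mm.
Only numpy, scipy, OpenCV 4.12 (cv2) and the standard library are available. Lean on these libraries where they do the work, as an engineer would, in place of code of your own. Each camera call takes 0.05 s, during which the arm holds its last target. There are 200 camera calls.

## Task

The shell of the black power adapter has just been glued: stand it upright on the bed of the bench clamp, squarely in front of the fixed anvil, and let go of it. Then pump the clamp's ratchet trigger down and up until the sprung jaw pad holds the adapter against the anvil and is pressed about halfway into its sleeve; move the jaw with the trigger only, do not crush the adapter by driving the pad fully home, and leave the other things where they are. The pressure slackens when the trigger is let go, so finish while still holding the trigger pressed down, without touching the adapter.

Things in the scene. Friction and masses are not known exactly. Their poses are not given: they have to be found in the camera images.
- adapter_center (a point): Centre (half-way up) of the loose black power adapter block, 30 (its x) x 40 (its y) x 46 (its z, upright) mm, 0.11 kg, standing on the table at the left. Pinch it across its 30 mm or its 40 mm sides from above.
- clamp: Ratchet bar clamp on a fixed 310 x 74 x 10 mm aluminium base plate. Origin: centre of the plate's underside, on the table. Its x is the clamping axis, from the dark steel anvil (-x end, 52 mm wide, 62 mm high) to the trigger (+x end); z up. The plate's top, 10 mm above the table, between anvil and jaw pad is the bed. Jaw 38 mm wide, 47 mm high. Nothing stands beside the bed.
- anvil_face (a point): Centre of the anvil's clamping face: on the clamping axis, at clamp x = -130 mm, 33 mm above the table (the height of the adapter's centre when it stands on the bed). Axes as the clamp's: +x points from the face toward the jaw pad.
- pad_face (a point): Centre of the round rubber jaw pad's face (32 mm across), 33 mm above the table, on the clamping axis; it looks toward the anvil. Axes as the clamp's.
- jaw (a joint): Travel of the sliding jaw toward the anvil, m: 0 fully open (85 mm from anvil to free pad), 0.075 at most; starts between 0 and 0.022. It moves only when pushed with over 5 N and stays where it is left, save that a compressed pad pushes it back until about 5 N is left.
- pad (a joint): How far the spring pad is pressed into its sleeve, m: 0 free, 0.016 fully home (a hard stop, where the adapter gets crushed). Spring 1200 N/m: half-way, 0.008, is about 10 N on the adapter.
- trigger (a joint): Ratchet trigger (hinged lever), rad: 0 raised, 0.5 fully down (hard stop); a spring raises it when let go. Going down, a pawl drives the jaw toward the anvil, 40 mm per rad, after up to 6 mm of play until it meets a tooth; going up, the pawl slips over the 6 mm teeth and the jaw stays. A full pump gives about 18 mm: two to four pumps are needed.
- trigger_press (a point): Middle of the top of the trigger's rubber palm pad (40 mm along x, 34 mm wide), 95 mm from the hinge toward +x: about 125 mm above the table when raised, about 79 mm when fully down, moving almost straight down. Press it from above with the closed fingertips: 2 N when idle, about 4 N with the jaw sliding, about 7 N with the pad half in.
- trigger_hinge (a point): Point on the trigger's hinge axis, in the middle of its housing (46 mm along x, 50 mm wide, 102 mm high), 88 mm above the table; the hinge lies across the clamp. Axes as the clamp's.
- tin: Bystander: small hinged parts tin, 74 x 100 x 25 mm, behind the clamp; origin at the centre of its underside.
- disc: Bystander: steel grinding disc, 70 mm across, 11 mm thick, lying behind; origin at the centre of its underside.
- star_knob: Bystander: black star knob, 43 mm across, 38 mm high with its stud, behind the clamp, in front of the scale; origin at the centre of its underside.

How it is judged (in metres and radians):
On the way, in this order (a step that is already met when the one before it is completed fails the run):
1. the adapter stands upright on the clamp bed, between anvil and pad, let go, the pad not yet pressing it (x of adapter_center in the frame of anvil_face above 0.005 m and y of adapter_center in the frame of anvil_face between -0.012 and 0.012 m and z of adapter_center in the frame of anvil_face between -0.006 and 0.006 m and angle between adapter_center's own z axis and vertical below 0.12 rad and contact force between each of the fingers, the arm and adapter below 0.2 N and contact force between pad and adapter below 0.3 N), for 0.2 s.
2. the pumped jaw pad presses the adapter against the anvil (x of adapter_center in the frame of anvil_face between 0.005 and 0.0225 m and y of adapter_center in the frame of anvil_face between -0.012 and 0.012 m and z of adapter_center in the frame of anvil_face between -0.006 and 0.006 m and angle between adapter_center's own z axis and vertical below 0.12 rad and contact force between pad and adapter above 2 N and value of joint pad above 0.001 m), for 0.1 s.
At the end, for the whole second after the job is handed in: Adapter upright (0.12 rad) on the bed, within 12 mm of the clamping axis, square within 0.15 rad, held by the pad against the anvil, untouched by the robot; pad pressed 5 to 12.5 mm in (5 to 18 N); all at rest; the robot still presses the trigger down (over 0.05 rad) with over 2 N (x of adapter_center in the frame of anvil_face between 0.005 and 0.0225 m and y of adapter_center in the frame of anvil_face between -0.012 and 0.012 m and z of adapter_center in the frame of anvil_face between -0.006 and 0.006 m and angle between adapter_center's own z axis and vertical below 0.12 rad and (angle between the x axis of adapter_center and the x axis of clamp, either way round below 0.15 rad or angle between the y axis of adapter_center and the x axis of clamp, either way round below 0.15 rad) and contact force between each of the fingers, the arm and adapter below 0.2 N and value of joint pad between 0.005 and 0.0125 m and contact force between pad and adapter between 5 and 18 N and contact force between any of the fingers, the arm and trigger above 2 N and value of joint trigger above 0.05 rad and linear speed of adapter below 0.02 m/s); the arm keeps its last pose, push and grip.
It fails at once if the adapter is crushed: pad driven fully home, or over 26 N on it (value of joint pad above 0.0155 m or contact force between pad and adapter above 26 N).
It fails at once if the jaw is pushed by the robot itself instead of by the trigger (contact force between any of the fingers, the arm and jaw above 4 N).
It fails at once if the parts tin is moved more than 30 mm (distance of tin from where it was at the start of the episode above 0.03 m).
It fails at once if the grinding disc is moved more than 30 mm (distance of disc from where it was at the start of the episode above 0.03 m).
It fails at once if the star knob is moved more than 30 mm (distance of star_knob from where it was at the start of the episode above 0.03 m).
It also fails if it takes over 58 s, if anything falls off the work surface, if the arm or the gripper's body presses on something with over 40 N, if the wrist force passes 120 N, or if a joint passes its speed limit or range.

## Working session

There is one attempt and no reset: what is moved stays moved. The work goes in short steps, each a Python script; the robot and the scene stay as the last script left them, time stands still between calls to the robot, and variables do not carry over. Pictures are saved under pics/ and viewed, about 8 in all and at most 12, crops included, and the job is handed in when it is done.

```bash
mkdir -p pics; ls
cat > h.py <<'E'
import numpy as np, cv2, pickle
from workcell import manip
def snap(name, tag):
    c=manip.camera(name); pickle.dump(c,open(f'pics/{tag}.pkl','wb')); cv2.imwrite(f'pics/{tag}.png',c['color']); return c
def load(tag): return pickle.load(open(f'pics/{tag}.pkl','rb'))
def ray(c,u,v):
    d=np.array(c['rotation'])@np.linalg.inv(np.array(c['K']))@np.array([u,v,1.]); return np.array(c['origin'],float),d/np.linalg.norm(d)
def onz(c,u,v,z):
    o,d=ray(c,u,v); return o+d*(z-o[2])/d[2]
def tri(*obs):
    A=np.zeros((3,3));b=np.zeros(3)
    rs=[ray(*o) for o in obs]
    for o,d in rs:
        P=np.eye(3)-np.outer(d,d);A+=P;b+=P@o
    x=np.linalg.solve(A,b); return x,[np.linalg.norm((np.eye(3)-np.outer(d,d))@(x-o)) for o,d in rs]
def proj(c,p):
    q=np.array(c['K'])@np.array(c['rotation']).T@(np.array(p,float)-np.array(c['origin'])); return q[:2]/q[2]
E
python3 - <<'E'
from h import *
a=[]
for n in ("scene","top","wrist"):
    c=snap(n,n+'0'); print(n,np.round(c['origin'],1),np.round(c['rotation'],3).tolist(),np.round(c['K'],1).tolist())
s=manip.sense(); print(s['clock'],np.round(s['orientation'],3).tolist(),s['ft_force'])
i=load('scene0')['color'];j=load('top0')['color']
cv2.imwrite('pics/top0big.png',cv2.resize(j,(800,600),interpolation=cv2.INTER_CUBIC))
cv2.imwrite('pics/scene0big.png',cv2.resize(i,(800,600),interpolation=cv2.INTER_CUBIC))
E
```

```text
pics
scene [  -6.3 -578.   532.1] [[0.78, -0.265, 0.567], [-0.625, -0.296, 0.723], [-0.024, -0.918, -0.396]] [[496.0, 0.0, 251.6], [0.0, 496.0, 190.9], [0.0, 0.0, 1.0]]
top [541.3 168.4 990.7] [[-0.003, -0.998, 0.055], [-1.0, 0.003, 0.006], [-0.006, -0.055, -0.998]] [[361.9, 0.0, 249.5], [0.0, 361.9, 183.4], [0.0, 0.0, 1.0]]
wrist [122.2 540.5 372.7] [[0.337, 0.908, 0.249], [0.941, -0.325, -0.09], [-0.001, 0.265, -0.964]] [[297.9, 0.0, 259.0], [0.0, 297.9, 186.7], [0.0, 0.0, 1.0]]
0.15 [[0.337, 0.941, -0.0], [0.941, -0.337, -0.001], [-0.001, -0.0, -1.0]] [-0.40504441  0.24581857  0.16169605]
```

View pics/top0big.png

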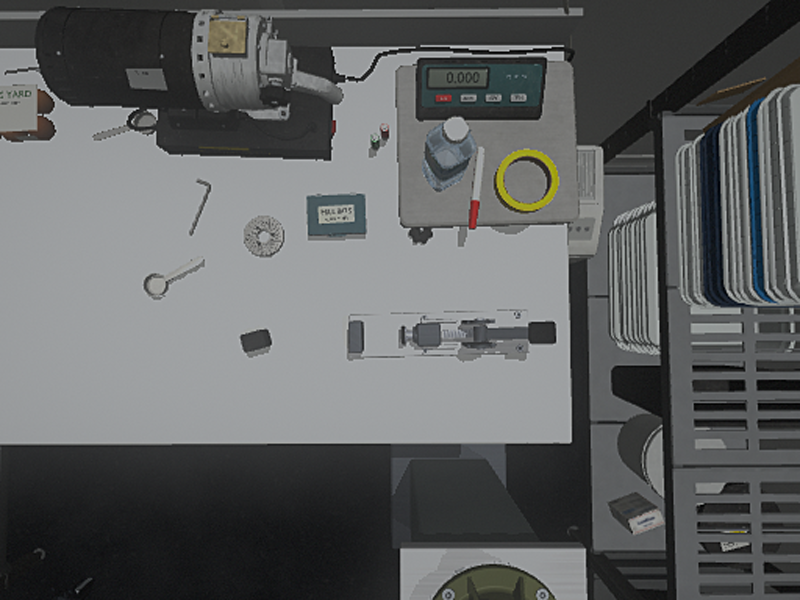

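View pics/scene0big.png

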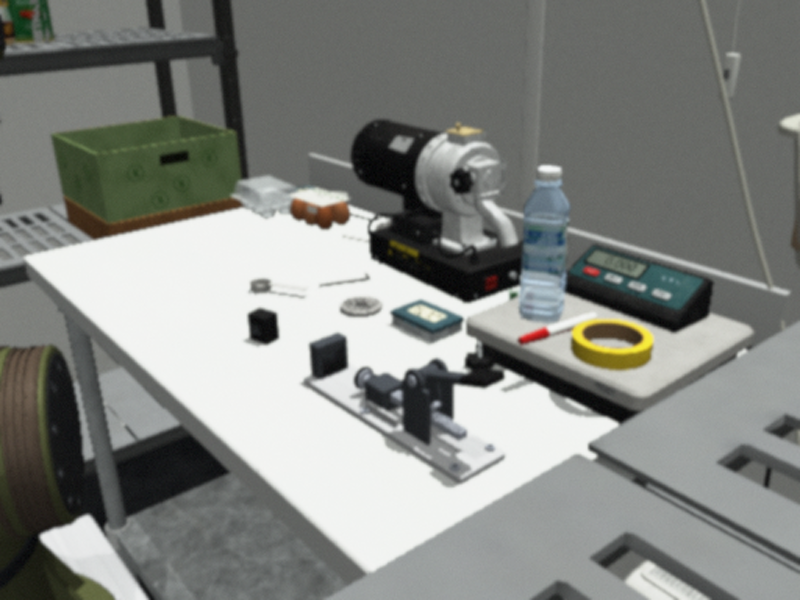

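View pics/wrist0.png

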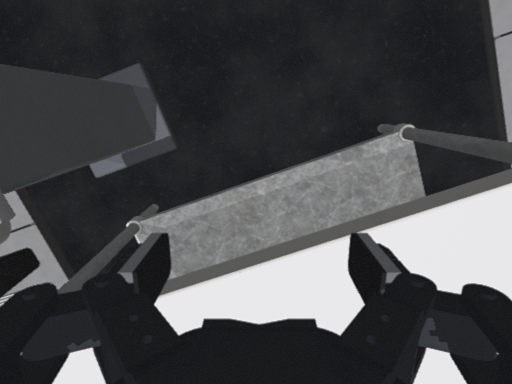

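Top view (800×600 px): the adapter is at about (256,341), the anvil at (356,337) and the clamp plate spans x 348–527. The trigger pad is at (542,332), pointing to world −y. The tin, disc and knob lie behind the clamp. The scene view agrees, with the adapter at (263,325). The wrist camera only sees the table edge. Next I'll get coarse positions.

Run:
```python
from h import *
c=load('top0'); s=.64
for n,(u,v),z in [('adapter',(256,340),46),('anvil top',(356,334),72),('trigpad',(542,332),125),('plateL',(348,335),10),('plateR',(527,334),10),('tin',(336,215),25),('disc',(264,236),11),('knob',(421,236),20)]:
    print(n,onz(c,u*s,v*s,z).round(0))
c2=load('scene0')
print(tri((c,256*s,340*s),(c2,263*s,322*s)))
cr=c['color'][185:245,145:365]; cv2.imwrite('pics/topcrop.png',cv2.resize(cr,None,fx=3.6,fy=3.6,interpolation=cv2.INTER_CUBIC))
# candidate look poses
R=np.array([[1,0,0],[0,-1,0],[0,0,-1.]]) 
for R in (np.array([[0,1,0],[1,0,0],[0,0,-1.]]),np.array([[1,0,0],[0,-1,0],[0,0,-1.]]),np.array([[-1,0,0],[0,1,0],[0,0,-1.]]),np.array([[0,-1,0],[-1,0,0],[0,0,-1.]])):
    for p in [(380,420,230),(430,420,300),(400,150,300),(430,60,300)]:
        j=manip.inverse_kinematics(p,R); print(R[:,0],p,None if j is None else np.round(j,0))
```

```text
adapter [505. 397.  46.]
anvil top [515. 229.  72.]
trigpad [519. -58. 125.]
plateL [511. 247.  10.]
plateR [512. -62.  10.]
tin [718. 266.  25.]
disc [684. 394.  11.]
knob [682. 120.  20.]
(array([504.38064991, 400.97874908,  29.63936282]), [np.float64(0.4280748710175119), np.float64(0.4280748710174889)])
[0. 1. 0.] (380, 420, 230) [ 44.  20.  86.  -0.  74. -46.]
[0. 1. 0.] (430, 420, 300) [ 41.  22.  74.  -0.  84. -49.]
[0. 1. 0.] (400, 150, 300) [ 16.  -1. 101.  -0.  80. -74.]
[0. 1. 0.] (430, 60, 300) [  3.  -0. 100.  -0.  80. -87.]
[1. 0. 0.] (380, 420, 230) [44. 20. 86. -0. 74. 44.]
[1. 0. 0.] (430, 420, 300) [41. 22. 74. -0. 84. 41.]
[1. 0. 0.] (400, 150, 300) [ 16.  -1. 101.  -0.  80.  16.]
[1. 0. 0.] (430, 60, 300) [  3.  -0. 100.  -0.  80.   3.]
[-1.  0.  0.] (380, 420, 230) [  44.   20.   86.   -0.   74. -136.]
[-1.  0.  0.] (430, 420, 300) [  41.   22.   74.   -0.   84. -139.]
[-1.  0.  0.] (400, 150, 300) None
[-1.  0.  0.] (430, 60, 300) None
[ 0. -1.  0.] (380, 420, 230) [ 44.  20.  86.  -0.  74. 134.]
[ 0. -1.  0.] (430, 420, 300) [ 41.  22.  74.  -0.  84. 131.]
[ 0. -1.  0.] (400, 150, 300) [ 16.  -1. 101.  -0.  80. 106.]
[ 0. -1.  0.] (430, 60, 300) [  3.  -0. 100.  -0.  80.  93.]
```

Run:
```python
from h import *
R=np.array([[0,1,0],[1,0,0],[0,0,-1.]])
for k,p in enumerate([(430,445,230),(430,350,230),(430,190,230),(430,60,230)]):
    manip.move_to(p,R); c=snap('wrist',f'w{k}')
print(manip.sense()['clock'])
a=[load(f'w{k}')['color'] for k in range(4)]
cv2.imwrite('pics/wA.png',cv2.resize(np.vstack([np.hstack([a[0][:300],a[1][:300]])]),(800,234)))
cv2.imwrite('pics/w3big.png',cv2.resize(a[3],(800,600),interpolation=cv2.INTER_CUBIC))
cv2.imwrite('pics/w2big.png',cv2.resize(a[2],(800,600),interpolation=cv2.INTER_CUBIC))
```

```text
3.0833
```

View pics/wA.png

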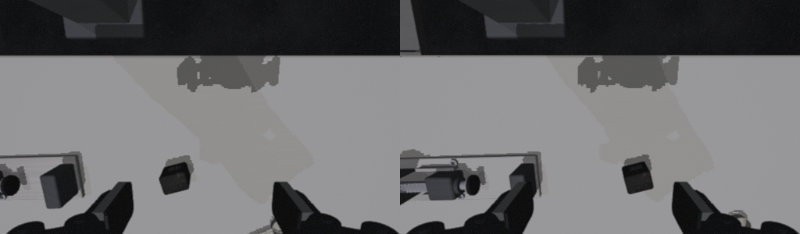

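View pics/w2big.png

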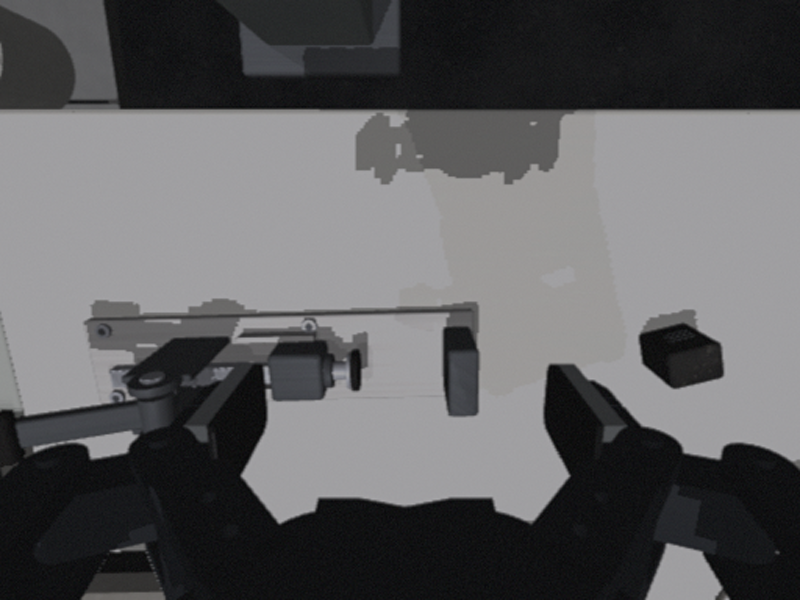

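View pics/w3big.png

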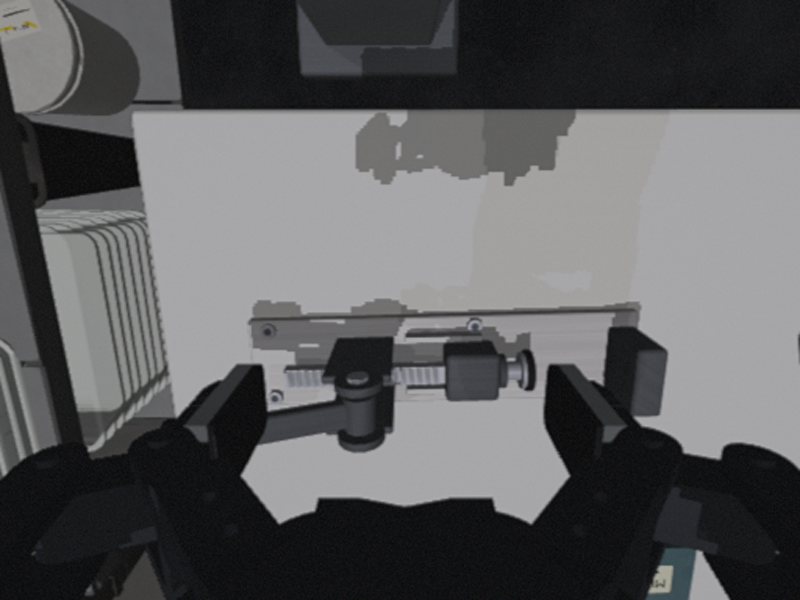

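The wrist camera's image-up points toward the robot. Image w2 (800 px) shows the adapter at (682,355), the anvil at (460,370) and the pad at (355,370). In w3 the hinge housing is at about (360,380) and the trigger lever points left to (210,425), so the axis runs along −y as expected. Next I'll take near-nadir views, so the top faces show without their sides, and measure from those.

Run:
```python
from h import *
R=np.array([[0,1,0],[1,0,0],[0,0,-1.]])
for k,p in [('a0',(568,400,160)),('a1',(568,345,160)),('c0',(572,222,200)),('c1',(572,140,200)),('c2',(572,20,200)),('c3',(572,-60,200))]:
    manip.move_to(p,R); c=snap('wrist',k); print(k,np.round(c['origin'],1),np.round(manip.sense()['position'],1))
print(manip.sense()['clock'])
for k in ('a0','a1'):
    g=cv2.cvtColor(load(k)['color'],cv2.COLOR_BGR2GRAY)
    m=(g<70).astype(np.uint8); m[230:]=0
    n,l,st,ce=cv2.connectedComponentsWithStats(m)
    for i in range(1,n):
        if st[i,4]>300: print(k,st[i],ce[i].round(1))
t=[cv2.resize(load(k)['color'][0:290],(400,226)) for k in ('a0','a1','c0','c1')]
cv2.imwrite('pics/m.png',np.vstack([np.hstack(t[:2]),np.hstack(t[2:])]))
cv2.imwrite('pics/m2.png',np.vstack([cv2.resize(load(k)['color'][0:230],(668,300),interpolation=cv2.INTER_CUBIC) for k in('c1','c3')]))
```

```text
a0 [501.2 399.3 288.6] [568.5 399.1 160.9]
a1 [501.5 343.4 289. ] [568.5 344.3 161.1]
c0 [505.  222.2 328.2] [571.9 222.7 199.8]
c1 [505.  140.2 327.6] [572.  140.9 199.7]
c2 [505.1  20.6 327.8] [572.1  21.1 199.9]
c3 [505.1 -59.5 327.8] [572.2 -58.8 199.9]
7.0833
a0 [ 84  75  18  81 368] [ 92.4 113.3]
a0 [  15   84   76   70 4252] [ 52.9 117.4]
a0 [ 237   86   56   48 1918] [264.4 109.7]
a0 [433 195  34  35 343] [454.9 216.2]
a1 [   0   81   50   75 1833] [ 21.6 120.8]
a1 [  93   84   58   70 2095] [127.9 115.2]
a1 [ 300   85   62   49 2169] [331.1 109.3]
```

View pics/m.png

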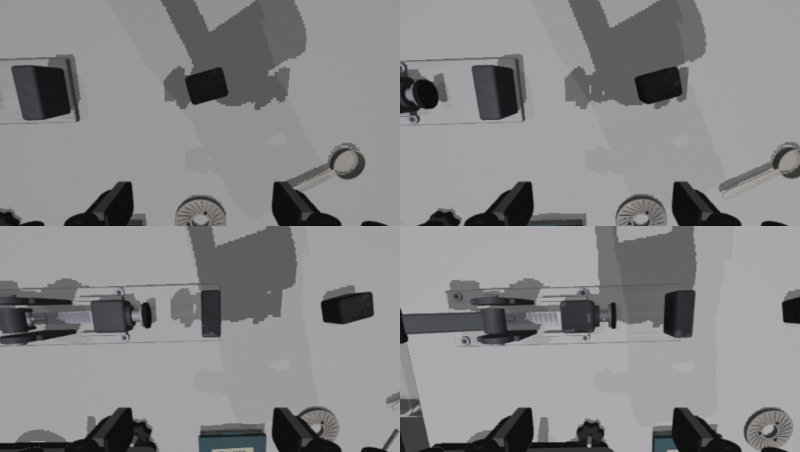

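View pics/m2.png

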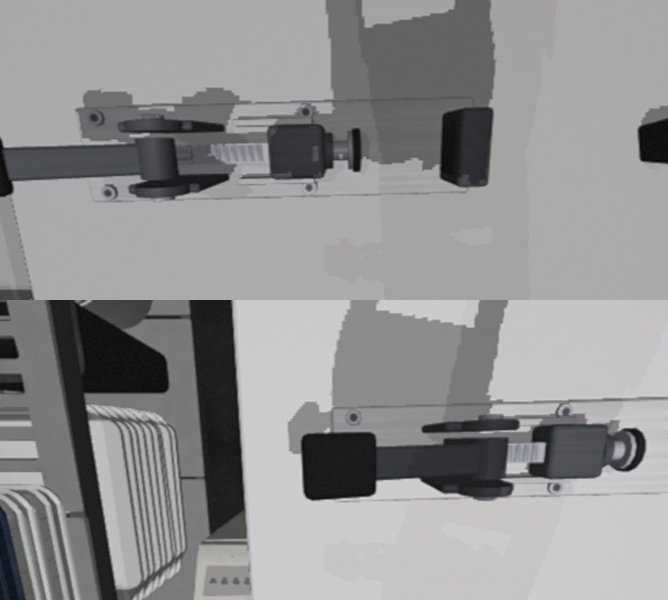

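The a0/a1 panels show the adapter's top face alone at (207,86) and (658,85), slightly rotated. c0 shows the anvil edge-on at (211,313). c3 shows the dark trigger palm pad at (340,466) in the lower panel, clear of the neighbours.

```bash
python3 - <<'E'
from h import *
def blob(k,thr,seed,lo=0):
    g=cv2.cvtColor(load(k)['color'],cv2.COLOR_BGR2GRAY)
    m=((g<thr)&(g>=lo)).astype(np.uint8); m=cv2.morphologyEx(m,cv2.MORPH_OPEN,np.ones((3,3),np.uint8)) 
    n,l,st,ce=cv2.connectedComponentsWithStats(m); i=l[seed[1],seed[0]]
    if not i: print(k,'seed gray',g[seed[1],seed[0]]); return None
    ct=max(cv2.findContours((l==i).astype(np.uint8),cv2.RETR_EXTERNAL,cv2.CHAIN_APPROX_NONE)[0],key=cv2.contourArea)
    return ct[:,0].astype(float)
def rect(k,ct,z):
    c=load(k); P=np.array([onz(c,u,v,z)[:2] for u,v in ct],np.float32); r=cv2.minAreaRect(P); return r
for k,s in (('a0',(264,110)),('a1',(331,109))):
    ct=blob(k,70,s); r=rect(k,ct,46); print('adapter',k,np.round(cv2.boxPoints(r),1).tolist(),r)
    print(' extremes px', ct[ct[:,1].argmax()],ct[ct[:,0].argmin()],ct[ct[:,1].argmin()],ct[ct[:,0].argmax()])
# height: right/bottom-most edges from both (lower corner & left corner of top face)
for thr in (90,110):
  for k,s in (('c0',(272,110)),('c1',(0,0))):
    if s!=(0,0):
        ct=blob(k,thr,s); 
        if ct is not None: r=rect(k,ct,72); print('anvil',thr,k,ct.min(0),ct.max(0),r, np.round(cv2.boxPoints(r),1).tolist())
for thr in (30,40,50):
  for k,s in (('c3',(259,128)),('c2',(60,128))):
    ct=blob(k,thr,s)
    if ct is not None:
        r=rect(k,ct,125); print('trig',thr,k,ct.min(0),ct.max(0),[np.round(x,1) for x in r])
g=cv2.cvtColor(load('c0')['color'],cv2.COLOR_BGR2GRAY)
print(g[110,245:295]); print(g[70:150,270])
E
python3 - <<'E'
import sys; sys.path.insert(0,'.')
import os; os.chdir('.')
from h import *
t=[cv2.resize(load(k)['color'][60:170,a:a+200],(400,220),interpolation=cv2.INTER_CUBIC) for k,a in (('c0',130),('c1',180),('c2',250),('c3',312))]
cv2.imwrite('pics/m3.png',np.vstack([np.hstack(t[:2]),np.hstack(t[2:])]))
E
```

```text
adapter a0 [[486.0, 418.8999938964844], [496.3999938964844, 380.5], [525.2000122070312, 388.29998779296875], [514.7999877929688, 426.70001220703125]] ((505.61041259765625, 403.615234375), (29.811330795288086, 39.84223937988281), 15.19340991973877)
 extremes px [247. 133.] [237. 100.] [278.  86.] [291. 121.]
adapter a1 [[485.3999938964844, 418.0], [497.1000061035156, 374.8999938964844], [526.5, 382.79998779296875], [514.7999877929688, 426.0]] ((505.9197692871094, 400.4161071777344), (30.462566375732422, 44.732147216796875), 15.125262260437012)
 extremes px [314. 132.] [300. 101.] [349.  85.] [361. 119.]
anvil 90 c0 [257.  81.] [283. 142.] ((511.31585693359375, 231.6859588623047), (49.43916702270508, 21.560928344726562), 1.2050830125808716) [[486.3999938964844, 241.89999389648438], [486.79998779296875, 220.39999389648438], [536.2999877929688, 221.39999389648438], [535.7999877929688, 243.0]]
anvil 110 c0 [240.   0.] [379. 142.] ((476.1181640625, 266.80914306640625), (110.92726135253906, 104.17019653320312), 7.898710250854492) [[414.0, 310.79998779296875], [428.29998779296875, 207.600006
[... 250 characters left out ...]
, array([32.5, 37.3]), np.float64(1.6)]
c2 seed gray 159
trig 50 c3 [231. 102.] [288. 152.] [array([519.5, -58.6]), array([32.6, 37.7]), np.float64(2.3)]
c2 seed gray 159
[114 115 142 162 145 115 115 115 115 115 116 115  90  48  40  40  40  42
  42  42  42  43  44  43  46  45  46  47  47  45  45  47  45  47  44  42
  40  60  86  93  94  94  94  94  94  94  95  94  95  96]
[ 95  94  95  93  82  91 100 101 101 101 104 102  57  37  41  44  46  46
  45  46  48  45  45  44  47  44  45  45  46  45  44  43  45  46  48  47
  46  46  44  47  45  43  45  44  45  45  45  43  43  45  45  46  45  47
  47  45  45  43  43  45  44  46  45  45  41  47  70  77  75  74  66  55
  73 152 164 162 148 134 156 163]
```

View pics/m3.png

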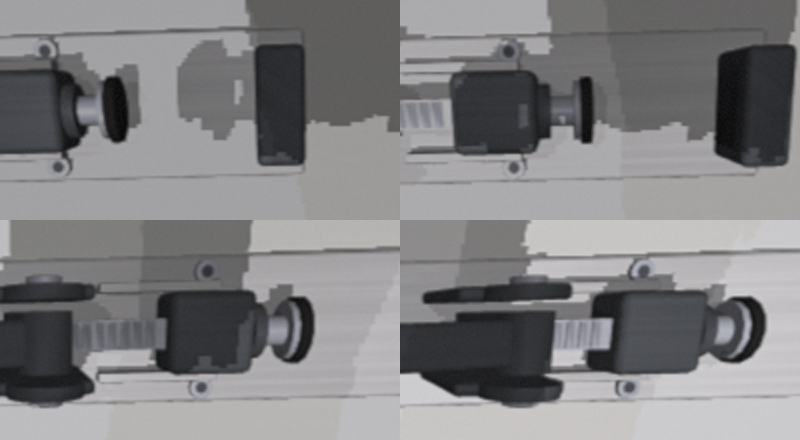

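```bash
cat >> h.py <<'E'
def tool(deg): # tool x at deg from world x, pointing down
    a=np.radians(deg); return np.array([[np.cos(a),np.sin(a),0],[np.sin(a),-np.cos(a),0],[0,0,-1]])
AX=np.array([0.0275,-0.9996]); FACE=np.array([511.9,220.5]); YAW=1.58
E
python3 - <<'E'
from h import *
# trigger height by triangulation, pad face
for k,s in (('c2',(130,128)),('c3',(259,128))):
    g=cv2.cvtColor(load(k)['color'],cv2.COLOR_BGR2GRAY); m=(g<40).astype(np.uint8); m=cv2.morphologyEx(m,cv2.MORPH_OPEN,np.ones((3,3),np.uint8)); m[200:]=0
    n,l,st,ce=cv2.connectedComponentsWithStats(m); print(k,[(st[i].tolist(),ce[i].round(1).tolist()) for i in range(1,n) if st[i,4]>100])
c=load('c1')
for z in (33,49): print('padface',onz(c,277,113,z))
c=load('c0'); print('padface c0 (rim right)',onz(c,194,113,49),'anvil face edge',onz(c,256.8,112,62))
print('tri pad rim',tri((load('c0'),194,113),(load('c1'),277,113)))
manip.grip(60,25); R=tool(15.2)
manip.move_to((505.6,403.6,140),R); manip.move_l((505.6,403.6,26),120,max_force=15)
print(manip.sense()['position']); manip.grip(20,25); s=manip.sense(); print('w',s['gripper_width'],s['ft_force'])
manip.move_l((505.6,403.6,145),120); s=manip.sense(); print('w',s['gripper_width'],s['ft_force'],s['clock'])
E
```

```text
c2 [([0, 0, 103, 200, 7047], [37.6, 69.4]), ([452, 84, 41, 57, 1782], [471.6, 111.6]), ([396, 99, 10, 32, 155], [401.6, 113.9]), ([110, 102, 65, 51, 2930], [142.5, 126.4]), ([246, 133, 47, 15, 364], [267.5, 139.4])]
c3 [([39, 0, 90, 200, 5629], [76.4, 67.3]), ([146, 0, 41, 177, 4840], [166.8, 82.3]), ([0, 30, 13, 14, 169], [5.6, 36.8]), ([0, 63, 18, 7, 111], [8.6, 65.7]), ([409, 97, 14, 12, 140], [415.5, 102.3]), ([483, 99, 11, 30, 145], [488.6, 112.8]), ([232, 102, 57, 51, 2680], [259.8, 126.2]), ([406, 126, 13, 9, 110], [412.1, 129.8]), ([324, 134, 63, 15, 494], [354.1, 139.5]), ([0, 170, 8, 30, 148], [2.3, 187.8])]
padface [512.47700015 157.72967699  33.        ]
padface [512.07342838 156.77979561  49.        ]
padface c0 (rim right) [512.34658158 163.31399263  49.        ] anvil face edge [511.18230174 220.53639202  62.        ]
tri pad rim (array([512.83267525, 158.21625545,  24.81754792]), [np.float64(0.14924085081016167), np.float64(0.14924085081026178)])
[506.00109599 403.87697357  26.92158307]
w 29.88106192817351 [-0.35616447 -0.38532704  5.54129752]
w 29.754096254946496 [-0.20175836 -0.02308019 -1.24189944] 11.8833
```

Grasp is good: width 29.8 mm (nominal 30) and weight 1.2 N. The trigger pad triangulates to z = 124.4 mm (text says 125), and the free pad face is at y ≈ 157.5, a gap of 63 mm. Next I'll place it.

Run:
```python
from h import *
R=tool(YAW); t=FACE+23.5*AX; print(t)
manip.move_to((*t,145),R); manip.move_l((*t,50),120); 
st=manip.move_l((*t,34.5),20,max_force=4); s=manip.sense(); print(st,s['position'],s['ft_force'])
manip.grip(60); manip.pause(0.2); p=s['position']
manip.move_l((p[0],p[1],150),120)
manip.grip(0,25)
Rl=np.array([[0,1,0],[1,0,0],[0,0,-1.]])
manip.move_to((575,195,200),Rl); c=snap('wrist','p0'); s=manip.sense(); print(s['clock'],s['gripper_width'])
g=cv2.cvtColor(c['color'],cv2.COLOR_BGR2GRAY); 
cv2.imwrite('pics/p0c.png',cv2.resize(c['color'][50:190,100:400],(750,350),interpolation=cv2.INTER_CUBIC))
```

```text
[512.54625 197.0094 ]
True [512.44052369 196.95492245  36.58615646] [-1.57159126  0.2089241   5.86482529]
18.0667 0.12258240084957607
```

View pics/p0c.png

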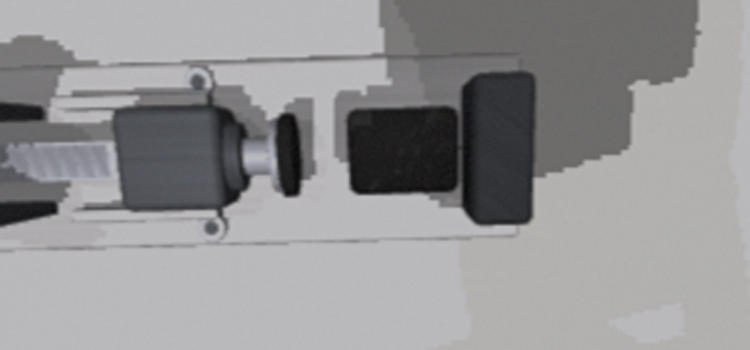

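The adapter stands upright and square on the bed, centred on the axis, with its face about 3 mm from the anvil (the gap near (460,150)). The pad at (290,155) is clear of it. Pump 1 can't reach compression, since there is 23 mm of free travel and a pump gives at most 20 mm.

Run:
```python
from h import *
R=tool(YAW); X,Y=519.7,-60.5
manip.move_to((X,Y,160),R)
st=manip.move_l((X,Y,130),60,max_force=1.2); s=manip.sense(); print(st,s['position'][2]-14,s['ft_force'][2])
for tip in (120,115,110,105,100,95,90,85,82):
    st=manip.move_l((X,Y,tip+14),60,max_force=15); s=manip.sense(); print(tip,st,round(s['position'][2]-14,1),s['ft_force'].round(1),round(s['clock'],2))
    if st: break
manip.move_l((X,Y,134+14),100)
Rl=np.array([[0,1,0],[1,0,0],[0,0,-1.]])
manip.move_to((575,170,200),Rl); c=snap('wrist','p1'); print(manip.sense()['clock'])
cv2.imwrite('pics/p1c.png',cv2.resize(c['color'][50:190,100:400],(750,350),interpolation=cv2.INTER_CUBIC))
```

```text
True 142.8308041452457 0.7911608605035262
120 False 119.8 [-0.5 -0.2  1. ] 19.87
115 False 115.1 [ 1.1 -0.4  1.1] 20.12
110 False 110.0 [0.6 0.5 1.7] 20.37
105 False 104.9 [ 1.6 -1.4  2.3] 20.62
100 False 99.9 [ 1.1 -0.2  1.5] 20.87
95 False 94.9 [ 1.9 -1.1  2.1] 21.12
90 False 90.0 [ 0.4 -0.4  1.9] 21.37
85 False 84.9 [ 0.4 -0.3  1.8] 21.62
82 False 82.0 [-0.4 -0.7  2.5] 21.87
23.6333
```

View pics/p1c.png

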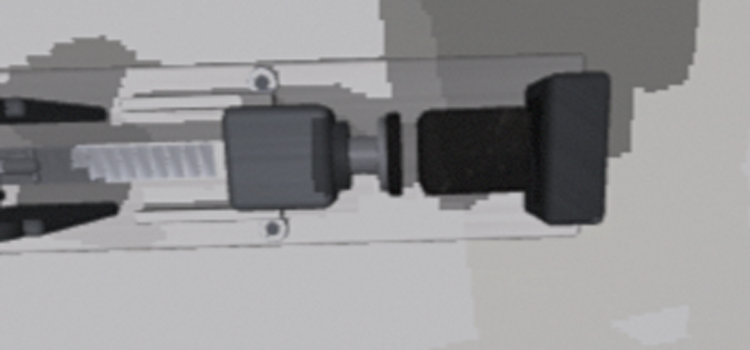

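The pad face has advanced to about y = 170.5 and the adapter's left face is at y ≈ 177. That leaves about 6 mm to the adapter plus 3.5 mm of anvil gap. A second near-full pump of about 18 mm gives roughly 8 mm of compression, and 10.5 mm at the very most, so it can't be crushed. I'll press again, then hold and check.

Run:
```python
from h import *
c=load('p1'); print('pad',onz(c,260.8,113,49),'adapter near',onz(c,267,112,56),'anvil face top',onz(c,(527+2)/2.5+100,113,62))
R=tool(YAW); X,Y=519.7,-60.5
manip.move_to((X,Y,160),R); manip.pause(.2); print('free',manip.sense()['ft_force'])
for tip in (122,110,105,100,95,90,87,84,82.5):
    st=manip.move_l((X,Y,tip+14),40,max_force=15); manip.pause(.1); F=manip.sense(); print(tip,st,round(F['position'][2]-14,1),F['ft_force'].round(1),round(F['clock'],2))
    if st: break
manip.pause(.3); f=[]
for i in range(5): manip.pause(.05); f.append(manip.sense()['ft_force'])
print('hold',np.mean(f,0),manip.sense()['clock'])
a=snap('scene','e0')['color']; b=snap('top','e1')['color']
p=proj(load('e0'),(512,170,33)); q=proj(load('e1'),(512,170,33)); print(p,q)
def crop(i,p,w,h): 
    x,y=int(p[0]-w/2),int(p[1]-h/2); return cv2.resize(i[y:y+h,x:x+w],(800,300),interpolation=cv2.INTER_CUBIC)
cv2.imwrite('pics/e.png',np.vstack([crop(a,p,160,60),crop(b,q,120,45)]))
```

```text
pad [514.80719879 171.26676344  49.        ] adapter near [513.79175569 176.702805    56.        ] anvil face top [514.60745716 215.11219515  62.        ]
free [ 0.060845   -0.16675393 -0.00078564]
122 False 122.1 [0.2 0.2 0.7] 25.73
110 False 109.9 [0.4 0.4 1.1] 26.28
105 False 105.0 [ 1.4 -0.5  0.6] 26.66
100 False 100.0 [ 0.6 -1.2  0.8] 27.03
95 False 95.0 [ 1.7 -1.2  2. ] 27.41
90 False 90.2 [ 1.4 -2.7  3.5] 27.78
87 False 87.2 [ 0.2 -3.8  4.6] 28.13
84 False 84.2 [-0.1 -3.1  5.8] 28.48
82.5 False 82.7 [-0.2 -3.2  6.7] 28.83
hold [-0.179102   -2.68675064  6.20918279] 29.3833
[227.07778062 238.84577463] [251.09928427 214.3642149 ]
```

View pics/e.png

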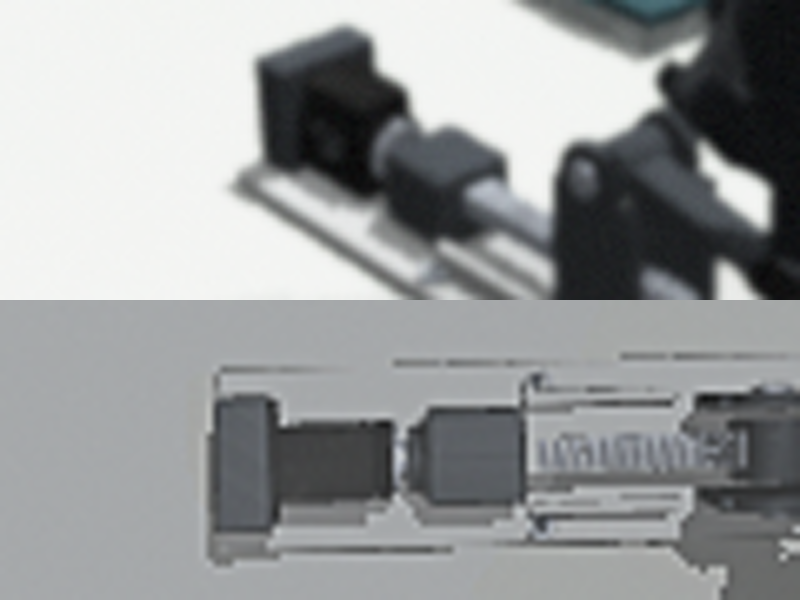

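The adapter stands square against the anvil in both views, with the pad on it and its stem visibly shortened; hold force is 6.2 N. To get the compression as a number, I'll measure the jaw block's displacement since the start in both fixed views. Contact with the adapter on the anvil comes at about 23 mm of travel.

Run:
```python
from h import *
S=8
def up(t):
    g=cv2.cvtColor(load(t)['color'],cv2.COLOR_BGR2GRAY); return cv2.resize(g,None,fx=S,fy=S,interpolation=cv2.INTER_CUBIC)
def disp(t0,t1,y0,z):
    A,B,c=up(t0),up(t1),load(t0)
    # jaw block initially centred y0 (35 mm block behind the pad)
    p=proj(c,(513,y0,z)); h=(np.abs(proj(c,(513-21,y0-20,z))-p).max()) ; h=int(max(7,h)*S)
    x,y=(p*S).astype(int); T=A[y-h:y+h,x-h:x+h]
    best=[]
    for d in np.arange(15,42,.1):   # slide along the clamp axis only
        q=proj(c,(513-.0275*d,y0+d,z))-p; X,Y=np.round(x+q[0]*S).astype(int),np.round(y+q[1]*S).astype(int)
        P=B[Y-h:Y+h,X-h:X+h]; best.append((cv2.matchTemplate(P,T,cv2.TM_CCOEFF_NORMED)[0,0],d))
    return max(best)
c=load('c1'); print('jaw block y', [onz(c,u,113,47)[1].round(1) for u in ((452-400)/2+180,(540-400)/2+180)])
for y0 in (115,120,126): print(y0,'top',disp('top0','e1',y0,47),'scene',disp('scene0','e0',y0,30))
# nadir views around pump 1: pad face / jaw block screws fixed -> pump-1 advance
```

```text
jaw block y [np.float64(92.0), np.float64(132.2)]
115 top (np.float32(0.8824899), np.float64(31.29999999999994)) scene (np.float32(0.97455966), np.float64(33.29999999999993))
120 top (np.float32(0.91323423), np.float64(30.999999999999943)) scene (np.float32(0.9838682), np.float64(33.59999999999994))
126 top (np.float32(0.70537716), np.float64(27.399999999999956)) scene (np.float32(0.9273255), np.float64(32.399999999999935))
```

Run:
```python
from h import *
s=manip.sense(); print(s['clock'],s['position'],s['ft_force']); print(manip.finish_job())
```

```text
29.4833 [519.79389616 -60.48800519  96.72290351] [ 0.37095588 -2.87617455  5.30947519]
the job is handed in; nothing more can be done
None
```

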